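Latch the eye plate onto the jig's headed stud

TASK

Pick up the steel latch plate by its upright rib and latch it onto the clamping jig: tilt it to get its oblong eye past the stud's wide head, front bar first between head and lip, lay the plate flat along the jig with its rib end over the light wooden pad, then slide it lengthwise, rib end towards the stud, until it stops against the low lip, so the rib end can no longer be lifted off, and let go. Work gently: never force the plate against the jig or stud, and leave the other things on the bench where they are.

Things in the scene. Friction and masses are not known exactly. Their poses are not given: they have to be found in the camera images.
- jig: Dark steel jig fixed to the bench, block 190 x 100 x 20 mm. Origin on its underside below the middle of the stud's range; in its own frame the block spans x -60 to 130, y -50 to 50, z 0 to 20 mm. x points lengthwise to the end with the flush light wooden pad (x 40 to 115 mm), away from the robot give or take 20 degrees; z up.
- jig_slot (a point): Middle of the stud's range, on the jig's top. There rises a steel stud: round stem 10 mm across, round head 44 mm across and 5 mm thick, 11 mm clear under the head (head top 16 mm above the jig's top). It is clamped rigidly at jig y = 0 and anywhere from x = -7 to 7 mm from this point: where is not measured, it must be seen or felt.
- jig_pad (a point): Middle of the wooden pad, on the jig's top (jig x = 78 mm). On the stud's other side, clamped together with it, stands a low steel lip across the jig, 6 x 34 x 6 mm (x, y, height), its inner face always 36 mm to -x of the stud's axis. So the gap between head's rim and lip is 14 mm; the plate's front bar, tilted 30 degrees, takes 11 mm of it.
- plate: Loose steel latch plate, about 0.3 kg, 4 mm thick, flat on the bench. Origin at the eye's middle on the underside, z up, x lengthwise from eye to rib end (at the start pointing away from the robot, give or take 20 degrees). Outline x -25.75 to 85, y -36 to 36 mm. Eye: opening x -15.75 to 15.75, y -26 to 26 mm, too short for the head while flat.
- plate_rib (a point): Middle of the grip, 21 mm above the plate's underside at plate x = 65 mm, y = 0: an upright steel rib 40 mm long along x (45 to 85 mm), 10 mm thick along y, from the plate's upper face (z = 4 mm) up to z = 38 mm.
- plate_front (a point): Underside, middle of the bar in front of the eye (plate x = -20.75 mm, y = 0); the bar is 10 mm wide along x. With the eye end tilted down about 30 degrees this bar goes down between lip and head to the jig's top, then under the head in +x (jig frame); once close against the stem, the rib end can be swung down past the head.
- plate_tail (a point): Underside, middle of the rib end's edge (plate x = 85 mm, y = 0). Finally the plate's x lies along the jig's x and the plate is pushed to the jig's -x until its front edge meets the lip; the eye's rib-side edge (plate x = 15.75 mm) is then within 1 mm of the stem.
- tin: Bystander: small grey can, 56 mm in diameter, 55 mm high, origin under its centre.
- screwdriver: Bystander: screwdriver lying on the bench beyond the work.
- offcut: Bystander: light wood offcut 50 x 110 x 20 mm, origin under its centre.

How it is judged:
By the outcome, as a careful person would: the job done as asked, in the order asked, and still so for the second after the job is handed in, with the robot touching nothing.
It also fails if it takes over 66 s, if anything falls off the work surface, if the arm or the gripper's body presses on something with over 40 N, if the wrist force passes 120 N, or if a joint passes its speed limit or range.

ROBOT

A 6-joint arm with a two-finger parallel gripper is mounted at the origin on the work surface. World frame = base frame: x ahead of the robot, y to its left, z up, the work surface at z = 0. Lengths are in mm, angles in degrees, forces in N, time in s.
With the tool pointing down it reaches from about 350 to 850 mm from the base axis. Payload 8.1 kg.
Tool frame: the origin (TCP) lies midway between the tips of the shut fingers; the grasp point (between the pads) lies 19 mm behind it; z points along the fingers, y is the line along which they close (so a half turn about z gives the same grasp; the last joint's range is limited). The gripper opens to 85 mm and grips with 20 to 120 N. Pads are 22 mm wide; open, the fingers measure 114 mm over their backs; the gripper's body (76 mm by 85 mm) begins 54 mm behind the grasp point. The pads swing forward as they close: fully open they stand 13 mm farther back than shut.
Start: joints at [-74.278, 7.471, 85.268, -0, 87.261, -4.893], TCP at [211.272, -561.578, 231.292] pointing down, gripper open.
Joint ranges: [-169.43, 169.43], [-51.17, 129.36], [1.28, 143.12], [-76.62, 256.62], [0, 156.53], [-152.29, 152.29]. Speed limits (degrees/s): [136.94, 136.94, 159.86, 180, 180, 180].

INTERFACE

Orientations are given as [roll, pitch, yaw] about the fixed x, y, z axes, in that order (R = Rz(yaw) Ry(pitch) Rx(roll)).
In Python, from bench import r gives the robot as it stands. The module is installed in compiled form; this text tells all that it offers.
- The arm moves only by the tool jog_arm, never from a script. Its argument "rows" is a list of rows, each a list of 2 entries, a list of its own where there are three numbers: the shift along the tool's x, y, z in mm, then the turn, a rotation vector about the tool's x, y, z in rad. A call has 1 to 10 rows; each row is the pose to reach, as a shift and turn from the pose commanded when the call began, along the tool's axes at that moment; what a row does not reach only later rows make up. A row lasts 1/10 s, in which the tool goes at most 50 mm and 8.59 degrees, less where a joint would pass 70% of its speed; a pose out of reach is approached as far as the arm can. A call with a gripper value outside its range is refused whole. "grip" is the finger opening in mm, from 0 to 85.4, set as the call begins (left out, the last holds). The fingers move at their own pace and stop on an object; "force" is the grip in N (left out, the last holds). Time passes only in rows, so rows that repeat a pose let the fingers close. It gives the time, the measured TCP pose, the force, the opening and the grip force at its end, in the units of the state.
- r.sense(): the state, without advancing time (a new reading comes with each control period).
- r.snapshot(name): name is "scene" or "top"; returns (picture, depth): 384x512x3 uint8, blue, green, red; 384x512 float32, mm along the optical axis (not along the pixel's ray), 0 where there is no reading.
- r.camera_params(name): a dict with "fx", "fy", "cx", "cy" (pixels), "dist_coeffs" ([k1, k2, p1, p2, k3] as OpenCV has them; the pictures are not rectified), "pose" (4x4, takes a point from camera to world coordinates). Camera axes: x right, y down, z forward; pixel columns grow to the right and rows downward; lengths in mm; the calibration is good to about 2 mm. A picture is of the moment at which its call begins. camera_params takes no time and is no camera call.
- r.hand_in(): hands the job in; it is judged then, once.
The state is a dict: "time": time; "joint_pos": joint angles; "qd": joint speeds; "joint_efforts": joint torques, N m; "tool_pos": TCP position; "tcp_rot": TCP orientation; "ft_force": force on the tool from outside, world axes, zero at the start; "wrist_torque": the same for the moment, N m; "finger_gap": finger opening in mm; "grip_force": force on a finger pad.
Only numpy, scipy, OpenCV 4.12 (cv2) and the standard library are available. Lean on these libraries where they do the work, as an engineer would, in place of code of your own. Each camera call takes 0.05 s, during which the arm holds its last target. There are 200 camera calls.

## Working session

There is one attempt and no reset: what is moved stays moved. The work goes in short steps, Python scripts to look and compute and a tool call to move; the robot and the scene stay as the last step left them, time stands still between calls to the robot, and variables do not carry over. Pictures are saved under pics/ and viewed, at most 10 in all, crops included, and the job is handed in when it is done.

Besides the shell and the picture viewer there is one more tool, called after "Request:" in YAML: its name, and indented under it one key for each argument. jog_arm: Moves the arm, as the interface text tells. Its arguments: {"type":"object","properties":{"rows":{"type":"array"},"grip":{"type":"number"},"force":{"type":"number"}},"required":["rows"]}

```bash
mkdir -p pics; cat > h.py <<'E'
import numpy as np,cv2,pickle
from bench import r
def snap(n,tag):
    p,d=r.snapshot(n); cv2.imwrite(f'pics/{tag}.png',p); np.save(f'pics/{tag}.npy',d); pickle.dump(r.camera_params(n),open(f'pics/{tag}.pkl','wb')); return p,d
def load(tag): return cv2.imread(f'pics/{tag}.png'),np.load(f'pics/{tag}.npy'),pickle.load(open(f'pics/{tag}.pkl','rb'))
def ray(c,u,v):
    K=np.array([[c['fx'],0,c['cx']],[0,c['fy'],c['cy']],[0,0,1]])
    q=cv2.undistortPoints(np.array([[[u,v]]],float),K,np.array(c['dist_coeffs'],float))[0,0]
    P=np.array(c['pose']); return P[:3,3],P[:3,:3]@np.array([q[0],q[1],1])
def atz(c,u,v,z):
    o,d=ray(c,u,v); return o+d*(z-o[2])/d[2]
def atd(c,D,u,v):
    o,d=ray(c,u,v); return o+d*np.median(D[v-1:v+2,u-1:u+2])
def proj(c,X):
    P=np.array(c['pose']);K=np.array([[c['fx'],0,c['cx']],[0,c['fy'],c['cy']],[0,0,1]])
    q=(np.atleast_2d(X)-P[:3,3])@P[:3,:3]
    return cv2.projectPoints(q.astype(float),np.zeros(3),np.zeros(3),K,np.array(c['dist_coeffs'],float))[0][:,0]
E
python3 - <<'E'
from h import *
np.set_printoptions(precision=2,suppress=True)
for n in('scene','top'):
    snap(n,n+'0');c=r.camera_params(n);print(n,c)
print(r.sense())
a=cv2.imread('pics/scene0.png');b=cv2.imread('pics/top0.png')
cv2.imwrite('pics/s0b.png',cv2.resize(a,(800,600)));cv2.imwrite('pics/t0b.png',cv2.resize(b,(800,600)))
E
```

```text
scene {'fx': 351.38223574610066, 'fy': 351.38223574610066, 'cx': 263.24796591816084, 'cy': 195.48559906862258, 'dist_coeffs': array([-0.03,  0.  ,  0.  ,  0.  ,  0.  ]), 'pose': array([[  -0.52,    0.62,   -0.59, 1005.55],
       [   0.85,    0.37,   -0.36,  254.21],
       [  -0.  ,   -0.69,   -0.72,  548.85],
       [   0.  ,    0.  ,    0.  ,    1.  ]])}
top {'fx': 456.79108073689747, 'fy': 456.79108073689747, 'cx': 254.63197372753498, 'cy': 186.50786357719363, 'dist_coeffs': array([-0.14,  0.  ,  0.  ,  0.  ,  0.  ]), 'pose': array([[   0.02,   -0.99,    0.11,  469.58],
       [  -1.  ,   -0.02,    0.  ,    7.76],
       [  -0.  ,   -0.11,   -0.99, 1125.21],
       [   0.  ,    0.  ,    0.  ,    1.  ]])}
{'time': 0.1, 'joint_pos': array([-74.28,   7.51,  85.32,  -0.  ,  87.26,  -4.89]), 'qd': array([-0.05, -0.05, -0.19,  0.01, -0.03, -0.  ]), 'joint_efforts': array([  0.  , -57.1 , -50.19,  -0.  ,   0.01,   0.  ]), 'tool_pos': array([ 211.11, -561.11,  230.34]), 'tcp_rot': array([-179.9 ,   -0.  ,   20.61]), 'ft_force': array([0.23, 0.73, 0.46]), 'wrist_torque': array([ 0.02,  0.03, -0.  ]), 'grip_force': 0.0, 'finger_gap': 85.52703327950913}
```

View pics/s0b.png

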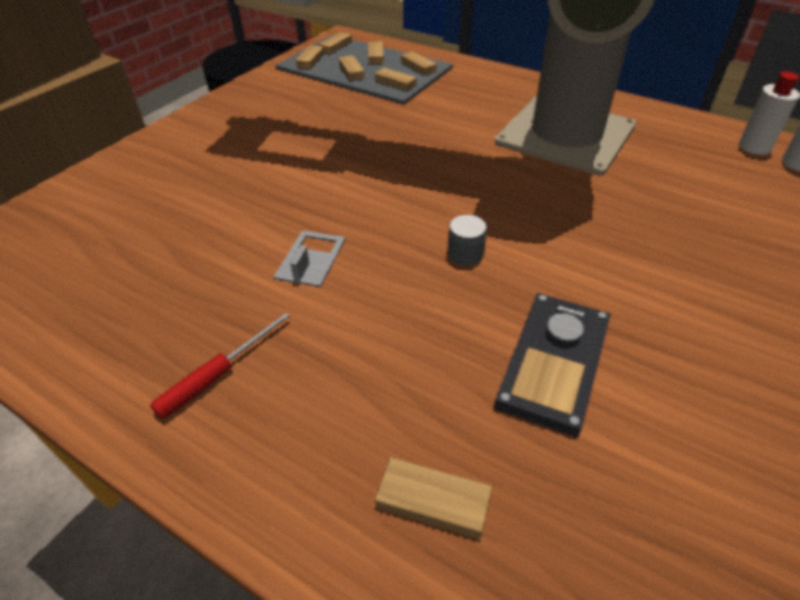

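View pics/t0b.png

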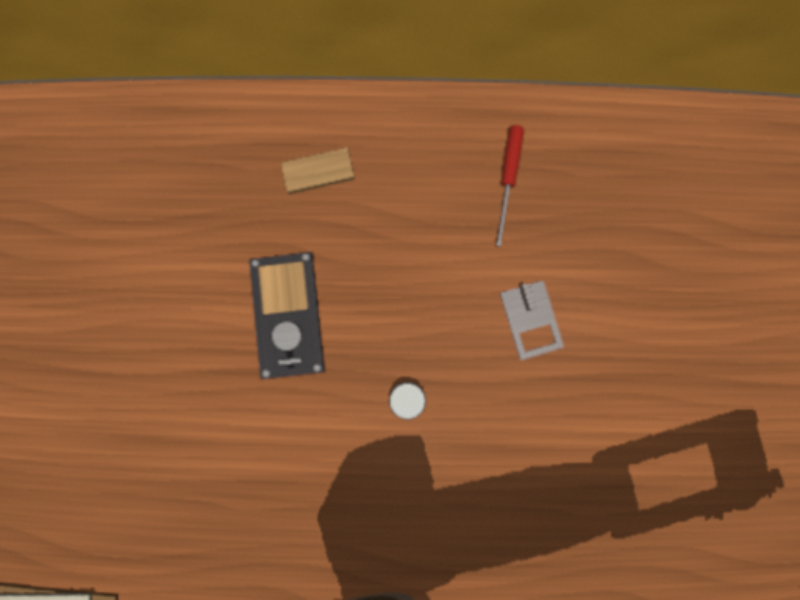

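The scene picture (800 px scale) shows the plate at (310,258), jig at (555,365) with stud head (565,328) and tin (467,240). The top picture shows the jig at (287,315), stud (286,336) with the lip at (289,361), and the plate at (532,320) with its rib at (525,297).

```bash
python3 - <<'E'
from h import *
def crop(tag,x,y,w,h,s):
    a=load(tag)[0][y:y+h,x:x+w]; a=cv2.resize(a,None,fx=s,fy=s,interpolation=cv2.INTER_CUBIC)
    for i in range(0,w,10): cv2.line(a,(i*s,0),(i*s,6),(0,255,0),1); cv2.putText(a,str(x+i),(i*s,16),0,.33,(0,255,0),1)
    for i in range(0,h,10): cv2.line(a,(0,i*s),(6,i*s),(0,255,0),1); cv2.putText(a,str(y+i),(8,i*s+4),0,.33,(0,255,0),1)
    return a
j=np.hstack([crop('top0',150,155,66,96,6),crop('scene0',312,184,66,96,6)])
cv2.imwrite('pics/j.png',j)
p=np.hstack([crop('top0',312,172,56,62,7),crop('scene0',170,140,56,62,7)])
cv2.imwrite('pics/p.png',p);print(j.shape,p.shape)
E
```

```text
(576, 792, 3) (434, 784, 3)
```

View pics/j.png

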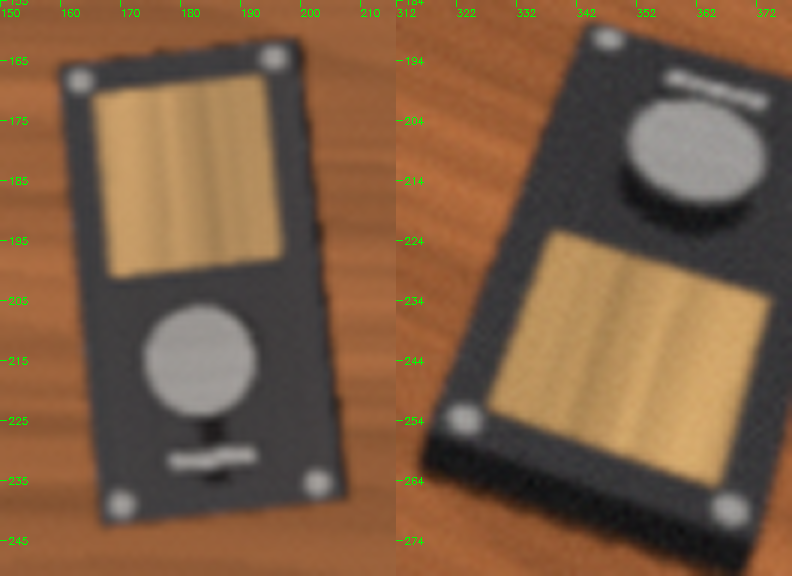

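View pics/p.png

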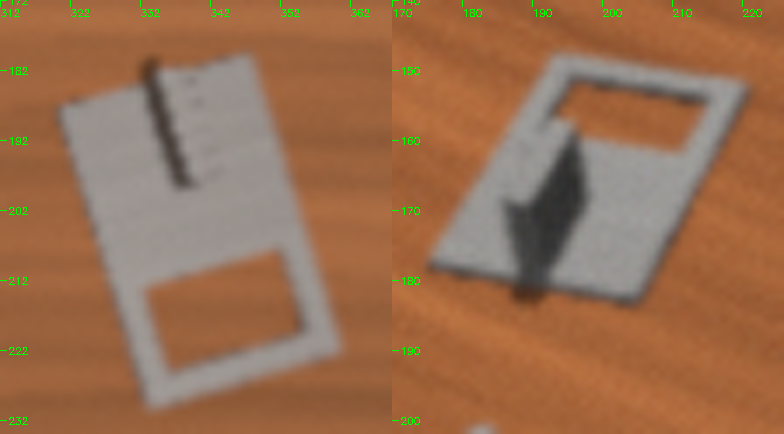

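```bash
cat > fit.py <<'E'
from h import *
from scipy.optimize import least_squares
np.set_printoptions(precision=2,suppress=True)
ct=load('top0')[2];cs=load('scene0')[2]
def T(s,x,y,L): return [(x+(a+.5)/s-.5,y+(b+.5)/s-.5) for a,b in L]
jt=np.array(T(6,150,155,[(93,95),(262,75),(283,256),(110,277),(60,64),(299,39),(101,524),(200,361),(212,458)]))
js=np.array(T(6,312,184,[(159,231),(375,298),(92,410),(324,487),(192,25),(28,432),(300,151),(320,89)]))
def jm(q):
    x,y,z,a,w,s=q
    A=[(115,w,20),(115,-w,20),(40,-w,20),(40,w,20),(130,50,20),(130,-50,20),(-60,50,20),(s,0,36),(s-39,0,26)]
    B=[(40,-w,20),(40,w,20),(115,-w,20),(115,w,20),(-60,-50,20),(130,-50,20),(s,0,36),(s-39,0,26)]
    R=np.array([[np.cos(a),-np.sin(a),0],[np.sin(a),np.cos(a),0],[0,0,1]])
    f=lambda P:np.array(P)@R.T+[x,y,z]
    return f(A),f(B)
pt=np.array(T(7,312,172,[(60,108),(252,55),(341,351),(148,409),(145,289),(283,248),(306,330),(168,374)]))
ps=np.array(T(7,170,140,[(163,55),(357,87),(40,263),(244,298)]))
def pm(q):
    x,y,z,a=q
    A=[(85,36,4),(85,-36,4),(-25.75,-36,4),(-25.75,36,4),(15.75,26,4),(15.75,-26,4),(-15.75,-26,4),(-15.75,26,4)]
    B=[(-25.75,-36,4),(-25.75,36,4),(85,-36,4),(85,36,4)]
    R=np.array([[np.cos(a),-np.sin(a),0],[np.sin(a),np.cos(a),0],[0,0,1]])
    f=lambda P:np.array(P)@R.T+[x,y,z]
    return f(A),f(B)
def run(m,t,s,q0):
    def res(q):
        A,B=m(q); return np.r_[(proj(ct,A)-t).ravel(),(proj(cs,B)-s).ravel()]
    o=least_squares(res,q0,loss='soft_l1'); print(o.x,'yaw',np.degrees(o.x[3])); print(res(o.x).reshape(-1,2)); return o.x
if __name__=='__main__':
    c=atz(ct,184,215,20);p=atz(ct,340,215,0);print(c,p)
    run(jm,jt,js,[c[0],c[1],0,0,38,0]); run(pm,pt,ps,[p[0],p[1],0,0.2])
E
python3 fit.py
```

```text
[519.5  181.71  20.  ] [ 527.63 -200.86    0.  ]
[518.24 181.59   0.72   0.13  35.04   1.48] yaw 7.684412575861282
[[ 0.25  0.14]
 [ 0.29  0.17]
 [-0.15  0.3 ]
 [ 0.25  0.05]
 [-0.78  0.02]
 [-0.43 -0.53]
 [-0.33  0.53]
 [-0.03 -0.18]
 [ 0.25 -0.04]
 [-0.26  0.18]
 [-0.1   0.46]
 [-0.18 -0.02]
 [-0.23  0.36]
 [-0.13 -1.12]
 [ 0.   -0.03]
 [ 0.24 -0.26]
 [ 0.17  0.17]]
[ 525.16 -209.42   -0.31    0.3 ] yaw 17.16497874902584
[[-0.26  0.09]
 [-0.2  -0.3 ]
 [ 0.23  0.19]
 [ 0.17  0.14]
 [-0.42 -0.05]
 [-0.21 -0.07]
 [ 0.24  0.44]
 [-0.    0.09]
 [ 0.12 -0.11]
 [ 0.   -0.26]
 [-0.79  0.07]
 [-0.04  0.41]]
```

```bash
cat >> h.py <<'E'
from scipy.spatial.transform import Rotation as Ro
def PR(yaw,tilt): return Ro.from_euler('z',yaw,degrees=True)*Ro.from_euler('y',-tilt,degrees=True)
def delta(pos,yaw,tilt=0):
    s=r.sense(); R0=Ro.from_euler('xyz',s['tcp_rot'],degrees=True); R=PR(yaw,tilt)*Ro.from_euler('x',180,degrees=True)
    print('shift',np.round(R0.inv().apply(np.array(pos)-s['tool_pos']),2),'turn',np.round((R0.inv()*R).as_rotvec(),4)); return s
E
python3 -c "
from h import *
delta([587.3,-190.2,110],17.16)"
```

```text
shift [ 482.68 -214.52  120.74] turn [-0.0017 -0.      0.0603]
```

Request:
jog_arm:
  rows:
    - [[40, -18, 0], [0, 0, 0.03]]
    - [[80, -36, 0], [0, 0, 0.06]]
    - [[120, -54, 0], [0, 0, 0.06]]
    - [[160, -72, 10], [0, 0, 0.06]]
    - [[200, -90, 20], [0, 0, 0.06]]
    - [[240, -108, 40], [0, 0, 0.06]]
    - [[280, -126, 50], [0, 0, 0.06]]
    - [[320, -144, 60], [0, 0, 0.06]]
    - [[360, -162, 70], [0, 0, 0.06]]
    - [[400, -180, 80], [0, 0, 0.06]]
  grip: 45

```text
time: 1.1
tool_pos: [523.1, -250.6, 150.5]
tcp_rot: [-180.0, 0.0, 17.2]
ft_force: [0.2, -1.4, 0.0]
finger_gap: 45.3
grip_force: 0.0
```

Request:
jog_arm:
  rows:
    - [[30, -12, 15], [0, 0, 0]]
    - [[60, -26, 30], [0, 0, 0]]
    - [[82, -34.5, 40], [0, 0, 0]]
    - [[82, -34.5, 40], [0, 0, 0]]
    - [[82, -34.5, 40], [0, 0, 0]]

```text
time: 1.6
tool_pos: [589.9, -194.7, 110.4]
tcp_rot: [-179.9, 0.1, 17.2]
ft_force: [-0.4, -0.7, -0.0]
finger_gap: 45.1
grip_force: 0.0
```

```bash
python3 -c "
from h import *
s=delta([587.3,-190.2,9],17.16);print(s['tool_pos'],s['tcp_rot'],s['finger_gap'],s['time'],s['ft_force'])
a=snap('scene','s1')[0];b=snap('top','t1')[0]
cv2.imwrite('pics/m1.png',np.hstack([cv2.resize(b[150:250,300:380],None,fx=5,fy=5,interpolation=2),cv2.resize(a[90:190,150:230],None,fx=5,fy=5,interpolation=2)]))
"
```

```text
shift [ -1.    -4.95 101.45] turn [-0.0009  0.0016  0.0015]
[ 589.91334135 -194.66649921  110.43860669] [-1.79946196e+02  9.44022348e-02  1.72470565e+01] 45.11937596565062 1.6 [-0.39122896 -0.65710149 -0.02120821]
```

View pics/m1.png

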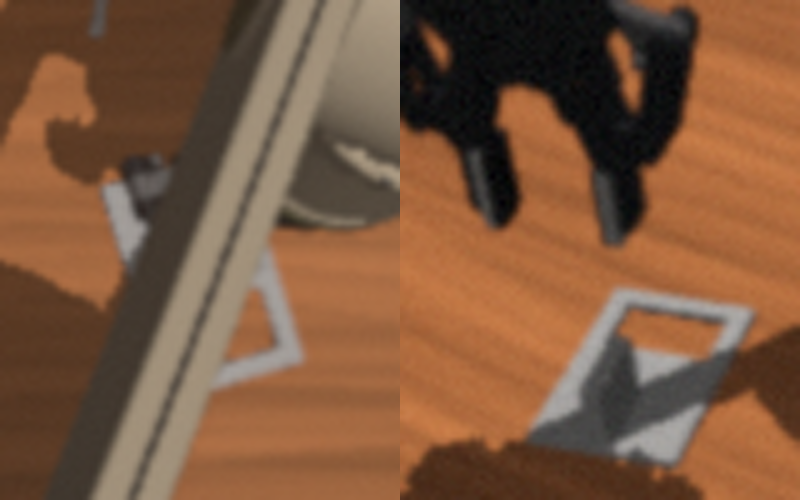

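The left (top) view shows the arm hiding most of the plate. The right (scene) view shows the open fingers at (490,200) and (615,215) straddling the line of the rib at (615,390), so I correct and descend.

Request:
jog_arm:
  rows:
    - [[-1, -5, 0], [0, 0, 0]]
    - [[-1, -5, 20], [0, 0, 0]]
    - [[-1, -5, 40], [0, 0, 0]]
    - [[-1, -5, 60], [0, 0, 0]]
    - [[-1, -5, 75], [0, 0, 0]]
    - [[-1, -5, 85], [0, 0, 0]]
    - [[-1, -5, 92], [0, 0, 0]]
    - [[-1, -5, 97], [0, 0, 0]]
    - [[-1, -5, 101], [0, 0, 0]]
    - [[-1, -5, 101], [0, 0, 0]]

```text
time: 2.7
tool_pos: [588.0, -190.6, 10.2]
tcp_rot: [-180.0, 0.0, 17.2]
ft_force: [-0.4, 0.1, 0.6]
finger_gap: 45.2
grip_force: 0.0
```

Request:
jog_arm:
  rows:
    - [[0, 0, 0], [0, 0, 0]]
    - [[0, 0, 0], [0, 0, 0]]
    - [[0, 0, 0], [0, 0, 0]]
    - [[0, 0, 0], [0, 0, 0]]
    - [[0, 0, 0], [0, 0, 0]]
    - [[0, 0, 0], [0, 0, 0]]
    - [[0, 0, 0], [0, 0, 0]]
    - [[0, 0, 0], [0, 0, 0]]
  grip: 5
  force: 80

```text
time: 3.5
tool_pos: [588.6, -190.7, 11.0]
tcp_rot: [180.0, -0.1, 17.2]
ft_force: [-1.3, 1.5, 5.1]
finger_gap: 8.6
grip_force: 79.5
```

Request:
jog_arm:
  rows:
    - [[0, 0, -10], [0, 0, 0]]
    - [[0, 0, -25], [0, 0, 0]]
    - [[0, 0, -50], [0, 0, 0]]
    - [[0, 0, -80], [0, 0, 0]]
    - [[0, 0, -110], [0, 0, 0]]
    - [[0, 0, -130], [0, 0, 0]]
    - [[0, 0, -140], [0, 0, 0]]
    - [[0, 0, -140], [0, 0, 0]]

```text
time: 4.3
tool_pos: [589.0, -191.0, 152.5]
tcp_rot: [179.9, -0.1, 17.2]
ft_force: [0.7, -0.2, -4.6]
finger_gap: 8.6
grip_force: 78.4
```

```bash
python3 -c "
from h import *
s=delta([650,200,150],7.7,30);print(s['tool_pos'],s['tcp_rot'],s['finger_gap'],s['time'],s['ft_force'],s['joint_pos'])
a=snap('scene','s2')[0]
c=r.camera_params('scene')
# predicted plate corners if rigid with grasp
R=PR(17.2,0);o=s['tool_pos']-R.apply([65,0,10])
P=R.apply(np.array([(-25.75,-36,4),(-25.75,36,4),(85,-36,4),(85,36,4),(85,0,38),(45,0,38)]))+o
q=proj(c,P);print(q)
u0,v0=q.min(0).astype(int)-15;u1,v1=q.max(0).astype(int)+15
u0,v0=max(u0,0),max(v0,0)
b=cv2.resize(a[v0:v1,u0:u1],None,fx=6,fy=6,interpolation=2)
for p in q: cv2.circle(b,tuple(int(x) for x in ((p-[u0,v0])*6+3)),3,(0,255,0),-1)
print(b.shape,u0,v0);cv2.imwrite('pics/m2.png',b[:600,:800])
"
```

```text
shift [ 173.78 -355.59    2.2 ] turn [-0.0414  0.5197  0.162 ]
[ 588.95622761 -191.04543826  152.52615263] [ 1.79877077e+02 -1.44024237e-01  1.71740903e+01] 8.625741116806102 4.3 [ 0.71145944 -0.18146915 -4.55929001] [-2.27141569e+01  1.29407977e+01  8.74607211e+01 -1.99121082e-03
  7.94091423e+01  5.01122700e+01]
[[182.59852971  95.99707168]
 [213.78149942 100.11393015]
 [160.23789128 124.80658443]
 [194.39429859 129.91345961]
 [173.92736826 112.35184393]
 [182.39298155 101.24967456]]
(384, 498, 3) 145 80
```

View pics/m2.png

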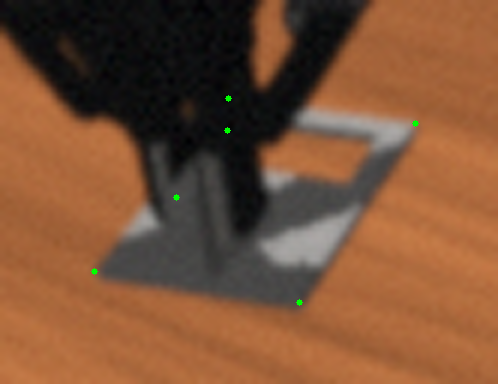

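The picture shows the plate held level in the fingers, its corners within about a pixel of the predicted green dots (e.g. (95,271) and (415,123)). The grasp is good.

```bash
cat >> h.py <<'E'
J=np.array([518.24,181.59,20.]);JY=7.68;S=1.48;G=np.array([66.1,0,11.])
def tcp(px,pz,tilt,py=0):
    "plate origin rel. to stud axis / jig top -> TCP"
    return J+Ro.from_euler('z',JY,degrees=True).apply([px+S,py,pz])+PR(JY,tilt).apply(G)
def go(px,pz,tilt,py=0):
    s=delta(tcp(px,pz,tilt,py),JY,tilt); print(s['tool_pos'],s['tcp_rot'],s['ft_force'],s['time']); return s
def where(tilt=None):
    s=r.sense();Rt=Ro.from_euler('xyz',s['tcp_rot'],degrees=True)*Ro.from_euler('x',180,degrees=True)
    o=s['tool_pos']-Rt.apply(G)-J; return Ro.from_euler('z',-JY,degrees=True).apply(o)-[S,0,0], (Ro.from_euler('z',-JY,degrees=True)*Rt).as_euler('ZYX',degrees=True)
E
python3 -c "
from h import *
go(-13,12.9+50,30);print(where())"
```

```text
shift [  82.87 -369.68   25.02] turn [-0.0429  0.5218  0.1621]
[ 588.0905618  -190.68595596  150.63880124] [ 1.79970529e+02 -3.15334084e-02  1.71774285e+01] [-0.38891129  0.63088379 -4.43365473] 4.35
(array([ -47.19411256, -389.18275472,  119.60242544]), array([ 9.49742854, -0.03153341, -0.02947078]))
```

Request:
jog_arm:
  rows:
    - [[3, -12, 0], [0, 0.02, 0.005]]
    - [[10, -45, 2], [-0.005, 0.06, 0.02]]
    - [[19, -85, 4], [-0.01, 0.12, 0.04]]
    - [[28, -125, 7], [-0.015, 0.18, 0.055]]
    - [[37, -165, 10], [-0.02, 0.23, 0.07]]
    - [[46, -205, 13], [-0.025, 0.29, 0.09]]
    - [[55, -245, 16], [-0.03, 0.35, 0.11]]
    - [[64, -285, 19], [-0.035, 0.41, 0.13]]
    - [[73, -325, 22], [-0.04, 0.47, 0.145]]
    - [[79, -352, 24], [-0.0429, 0.51, 0.158]]

```text
time: 5.35
tool_pos: [556.6, 170.9, 123.0]
tcp_rot: [180.0, -29.1, 8.0]
ft_force: [1.0, -0.6, -4.7]
finger_gap: 8.6
grip_force: 78.8
```

Request:
jog_arm:
  rows:
    - [[0, -5, 0], [0, 0, 0]]
    - [[0, -8, 0], [0, 0, 0]]
    - [[0, -8, 0], [0, 0, 0]]
    - [[0, -8, 0], [0, 0, 0]]

```text
time: 5.75
tool_pos: [558.8, 175.9, 126.1]
tcp_rot: [179.9, -29.2, 7.9]
ft_force: [-0.2, -1.1, -4.3]
finger_gap: 8.7
grip_force: 79.0
```

```bash
python3 -c "
from h import *
print(where());go(-13,12.9+15,30)"
```

```text
(array([-14.35992181, -11.27333606,  64.23451231]), array([  0.21378786, -29.24977555,  -0.12316667]))
shift [-16.68 -11.12  31.5 ] turn [0.0003 0.0131 0.0033]
[558.78071455 175.90229913 126.12960541] [179.87683333 -29.24977555   7.89378786] [-0.20096387 -1.08223965 -4.2695153 ] 5.75
```

Request:
jog_arm:
  rows:
    - [[-3, -3, 6], [0, 0.004, 0.001]]
    - [[-6, -6, 12], [0, 0.008, 0.002]]
    - [[-9, -9, 18], [0, 0.012, 0.003]]
    - [[-11.7, -11.1, 22.8], [0, 0.013, 0.003]]
    - [[-11.7, -11.1, 22.8], [0, 0.013, 0.003]]
    - [[-11.7, -11.1, 22.8], [0, 0.013, 0.003]]

```text
time: 6.35
tool_pos: [557.6, 188.1, 100.3]
tcp_rot: [180.0, -30.0, 7.8]
ft_force: [0.5, 1.0, -4.1]
finger_gap: 8.5
grip_force: 78.9
```

```bash
python3 -c "
from h import *
w=where();print(w);s=r.sense();print(s['ft_force'])
a=snap('scene','s3')[0];b=snap('top','t3')[0]
Rt=Ro.from_euler('xyz',s['tcp_rot'],degrees=True)*Ro.from_euler('x',180,degrees=True);o=s['tool_pos']-Rt.apply(G)
P=Rt.apply(np.array([(-25.75,-36,4),(-25.75,36,4),(85,-36,4),(85,36,4),(-15.75,-26,4),(-15.75,26,4),(15.75,-26,4),(15.75,26,4)]))+o
def cr(im,c,x,y,w,h,f):
    m=cv2.resize(im[y:y+h,x:x+w],None,fx=f,fy=f,interpolation=2)
    for p in proj(c,P): cv2.circle(m,tuple(int(k) for k in ((p-[x,y])*f+f/2)),2,(0,255,0),-1)
    return m
cv2.imwrite('pics/m3.png',np.hstack([cr(b,r.camera_params('top'),150,155,66,96,6),cr(a,r.camera_params('scene'),308,160,66,96,6)]))
"
```

```text
(array([-13.33377932,   1.12537871,  37.68013007]), array([ 9.55342000e-02, -2.99979092e+01, -1.27515189e-02]))
[ 0.49151258  0.96077163 -4.08192678]
```

View pics/m3.png

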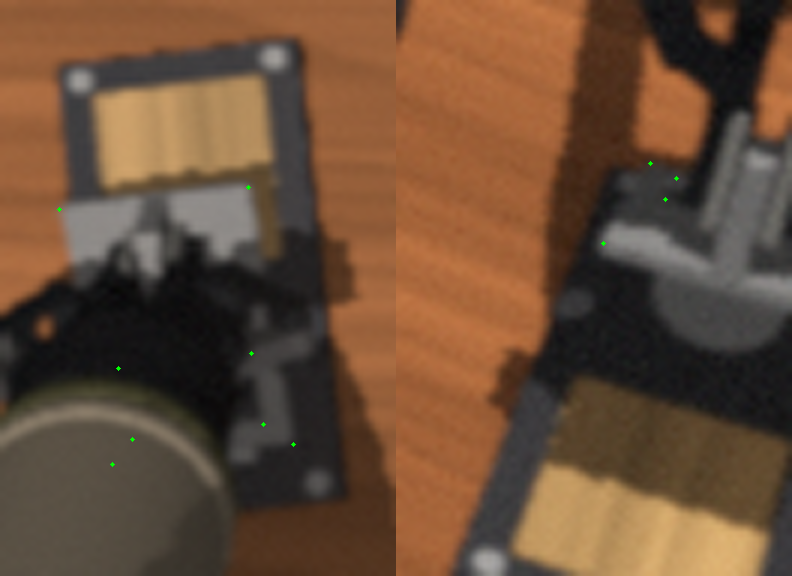

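In the left (top) view the plate's rib-end corners appear at (65,203) and (248,183), about 1–2 mm further along +x than the green predictions. The right view shows the plate tilted above the stud head at (725,310). I lower the bar to about 8 mm above the jig and feel for the head's rim.

Request:
jog_arm:
  rows:
    - [[-1.5, 0, 2.6], [0, 0, 0]]
    - [[-3, 0, 5.2], [0, 0, 0]]
    - [[-4.5, 0, 7.8], [0, 0, 0]]
    - [[-6, 0, 10.4], [0, 0, 0]]
    - [[-7.2, 0, 12.5], [0, 0, 0]]
    - [[-8.2, 0, 14.2], [0, 0, 0]]
    - [[-8.2, 0, 14.2], [0, 0, 0]]
    - [[-8.2, 0, 14.2], [0, 0, 0]]

```text
time: 7.25
tool_pos: [557.9, 188.0, 84.2]
tcp_rot: [180.0, -30.0, 7.8]
ft_force: [-0.3, 0.7, -3.7]
finger_gap: 8.6
grip_force: 79.0
```

```bash
python3 -c "
from h import *
print(where());print(r.sense()['ft_force'])"
```

```text
(array([-13.05222766,   1.02247766,  21.63533336]), array([ 7.02454129e-02, -3.00369927e+01, -3.37728075e-03]))
[-0.27148188  0.74166163 -3.7342499 ]
```

Request:
jog_arm:
  rows:
    - [[0.43, 0, 0.25], [0, 0, 0]]
    - [[0.87, 0, 0.5], [0, 0, 0]]
    - [[1.3, 0, 0.75], [0, 0, 0]]
    - [[1.73, 0, 1.0], [0, 0, 0]]
    - [[1.73, 0, 1.0], [0, 0, 0]]

```text
time: 7.75
tool_pos: [559.9, 188.3, 84.3]
tcp_rot: [-180.0, -30.0, 7.7]
ft_force: [-0.5, 0.7, -5.5]
finger_gap: 8.6
grip_force: 79.0
```

Request:
jog_arm:
  rows:
    - [[0.43, 0, 0.25], [0, 0, 0]]
    - [[0.87, 0, 0.5], [0, 0, 0]]
    - [[0.87, 0, 0.5], [0, 0, 0]]

```text
time: 8.05
tool_pos: [560.9, 188.4, 84.3]
tcp_rot: [180.0, -30.0, 7.8]
ft_force: [1.1, -0.2, -4.1]
finger_gap: 8.6
grip_force: 79.0
```

Request:
jog_arm:
  rows:
    - [[0.43, 0, 0.25], [0, 0, 0]]
    - [[0.87, 0, 0.5], [0, 0, 0]]
    - [[0.87, 0, 0.5], [0, 0, 0]]

```text
time: 8.35
tool_pos: [561.9, 188.6, 84.3]
tcp_rot: [180.0, -30.0, 7.7]
ft_force: [-0.9, 0.1, -3.3]
finger_gap: 8.7
grip_force: 79.0
```

Request:
jog_arm:
  rows:
    - [[0.43, 0, 0.25], [0, 0, 0]]
    - [[0.43, 0, 0.25], [0, 0, 0]]
    - [[0.43, 0, 0.25], [0, 0, 0]]

```text
time: 8.65
tool_pos: [562.3, 188.6, 84.3]
tcp_rot: [180.0, -30.0, 7.8]
ft_force: [0.3, -0.4, -4.2]
finger_gap: 8.6
grip_force: 79.0
```

Request:
jog_arm:
  rows:
    - [[0.43, 0, 0.25], [0, 0, 0]]
    - [[0.43, 0, 0.25], [0, 0, 0]]
    - [[0.43, 0, 0.25], [0, 0, 0]]

```text
time: 8.95
tool_pos: [562.7, 188.7, 84.1]
tcp_rot: [180.0, -30.0, 7.8]
ft_force: [-1.7, -0.7, -3.3]
finger_gap: 8.4
grip_force: 79.0
```

Request:
jog_arm:
  rows:
    - [[0.43, 0, 0.25], [0, 0, 0]]
    - [[0.43, 0, 0.25], [0, 0, 0]]
    - [[0.43, 0, 0.25], [0, 0, 0]]

```text
time: 9.25
tool_pos: [563.1, 188.7, 84.0]
tcp_rot: [180.0, -30.0, 7.8]
ft_force: [-1.6, 0.0, -3.9]
finger_gap: 8.7
grip_force: 79.1
```

Request:
jog_arm:
  rows:
    - [[0.43, 0, 0.25], [0, 0, 0]]
    - [[0.43, 0, 0.25], [0, 0, 0]]
    - [[0.43, 0, 0.25], [0, 0, 0]]

```text
time: 9.55
tool_pos: [563.4, 188.8, 83.8]
tcp_rot: [180.0, -30.0, 7.8]
ft_force: [-4.0, 0.1, -3.7]
finger_gap: 8.9
grip_force: 79.2
```

Request:
jog_arm:
  rows:
    - [[-1.3, 0, -0.75], [0, 0, 0]]
    - [[-2.6, 0, -1.5], [0, 0, 0]]
    - [[-2.6, 0, -1.5], [0, 0, 0]]
    - [[-3.1, 0, -0.6], [0, 0, 0]]
    - [[-3.6, 0, 0.23], [0, 0, 0]]
    - [[-3.6, 0, 0.23], [0, 0, 0]]

```text
time: 10.15
tool_pos: [560.8, 188.4, 82.1]
tcp_rot: [180.0, -30.0, 7.7]
ft_force: [-0.8, -0.4, -4.0]
finger_gap: 8.4
grip_force: 79.1
```

Request:
jog_arm:
  rows:
    - [[-0.5, 0, 0.87], [0, 0, 0]]
    - [[-1, 0, 1.73], [0, 0, 0]]
    - [[-1.5, 0, 2.6], [0, 0, 0]]
    - [[-1.5, 0, 2.6], [0, 0, 0]]

```text
time: 10.55
tool_pos: [560.7, 188.4, 79.0]
tcp_rot: [180.0, -30.0, 7.7]
ft_force: [0.3, -0.8, -4.1]
finger_gap: 8.4
grip_force: 79.1
```

Request:
jog_arm:
  rows:
    - [[-0.5, 0, 0.87], [0, 0, 0]]
    - [[-1, 0, 1.73], [0, 0, 0]]
    - [[-1, 0, 1.73], [0, 0, 0]]

```text
time: 10.85
tool_pos: [560.7, 188.4, 77.0]
tcp_rot: [180.0, -30.0, 7.8]
ft_force: [0.6, -0.2, -4.9]
finger_gap: 8.5
grip_force: 79.1
```

Request:
jog_arm:
  rows:
    - [[-0.25, 0, 0.43], [0, 0, 0]]
    - [[-0.5, 0, 0.87], [0, 0, 0]]
    - [[-0.5, 0, 0.87], [0, 0, 0]]

```text
time: 11.15
tool_pos: [560.8, 188.4, 76.2]
tcp_rot: [180.0, -30.0, 7.8]
ft_force: [-0.8, -0.2, -4.8]
finger_gap: 8.3
grip_force: 79.1
```

Request:
jog_arm:
  rows:
    - [[-0.25, 0, 0.43], [0, 0, 0]]
    - [[-0.25, 0, 0.43], [0, 0, 0]]
    - [[-0.25, 0, 0.43], [0, 0, 0]]

```text
time: 11.45
tool_pos: [560.9, 188.4, 75.8]
tcp_rot: [180.0, -30.0, 7.8]
ft_force: [0.0, 0.3, -4.3]
finger_gap: 8.7
grip_force: 79.1
```

Request:
jog_arm:
  rows:
    - [[-0.25, 0, 0.43], [0, 0, 0]]
    - [[-0.25, 0, 0.43], [0, 0, 0]]
    - [[-0.25, 0, 0.43], [0, 0, 0]]

```text
time: 11.75
tool_pos: [561.0, 188.5, 75.5]
tcp_rot: [180.0, -30.1, 7.8]
ft_force: [-0.2, 0.2, -2.1]
finger_gap: 8.9
grip_force: 79.3
```

Request:
jog_arm:
  rows:
    - [[0.4, 0, -0.7], [0, 0, 0]]
    - [[1.7, 0, 0.05], [0, 0, 0]]
    - [[3, 0, 0.8], [0, 0, 0]]
    - [[4.3, 0, 1.55], [0, 0, 0]]
    - [[4.3, 0, 1.55], [0, 0, 0]]

```text
time: 12.25
tool_pos: [565.5, 189.0, 76.1]
tcp_rot: [180.0, -30.0, 7.7]
ft_force: [0.7, 0.0, -4.2]
finger_gap: 8.7
grip_force: 79.1
```

Request:
jog_arm:
  rows:
    - [[1.3, 0, 0.75], [0, 0, 0]]
    - [[2.6, 0, 1.5], [0, 0, 0]]
    - [[3.9, 0, 2.25], [0, 0, 0]]
    - [[5.2, 0, 3], [0, 0, 0]]
    - [[6.5, 0, 3.75], [0, 0, 0]]
    - [[7.8, 0, 4.5], [0, 0, 0]]
    - [[7.8, 0, 4.5], [0, 0, 0]]

```text
time: 12.95
tool_pos: [574.4, 190.3, 76.1]
tcp_rot: [180.0, -30.0, 7.8]
ft_force: [0.4, 0.4, -3.6]
finger_gap: 8.7
grip_force: 79.1
```

```bash
python3 -c "
from h import *
print(where());print(r.sense()['ft_force'])"
```

```text
(array([ 3.65780223,  1.05121731, 13.52881785]), array([ 7.17164648e-02, -3.00453604e+01, -3.35446591e-03]))
[ 0.44278566  0.4240359  -3.56753046]
```

Request:
jog_arm:
  rows:
    - [[0.87, 0, 0.5], [0, 0, 0]]
    - [[1.73, 0, 1], [0, 0, 0]]
    - [[2.6, 0, 1.5], [0, 0, 0]]
    - [[3.2, 0, 1.85], [0, 0, 0]]
    - [[3.2, 0, 1.85], [0, 0, 0]]

```text
time: 13.45
tool_pos: [578.0, 190.7, 76.1]
tcp_rot: [180.0, -30.0, 7.7]
ft_force: [0.6, -0.0, -4.3]
finger_gap: 9.1
grip_force: 79.1
```

Request:
jog_arm:
  rows:
    - [[0.43, 0, 0.25], [0, 0, 0]]
    - [[0.87, 0, 0.5], [0, 0, 0]]
    - [[0.87, 0, 0.5], [0, 0, 0]]

```text
time: 13.75
tool_pos: [578.9, 190.9, 76.1]
tcp_rot: [180.0, -30.0, 7.7]
ft_force: [-0.3, -0.1, -4.5]
finger_gap: 8.6
grip_force: 79.1
```

Request:
jog_arm:
  rows:
    - [[0.43, 0, 0.25], [0, 0, 0]]
    - [[0.43, 0, 0.25], [0, 0, 0]]
    - [[0.43, 0, 0.25], [0, 0, 0]]

```text
time: 14.05
tool_pos: [579.3, 190.9, 76.0]
tcp_rot: [180.0, -30.0, 7.7]
ft_force: [-0.4, 0.5, -4.0]
finger_gap: 8.6
grip_force: 79.1
```

Request:
jog_arm:
  rows:
    - [[0.43, 0, 0.25], [0, 0, 0]]
    - [[0.43, 0, 0.25], [0, 0, 0]]
    - [[0.43, 0, 0.25], [0, 0, 0]]

```text
time: 14.35
tool_pos: [579.7, 191.0, 75.9]
tcp_rot: [180.0, -30.0, 7.8]
ft_force: [-0.8, 0.7, -3.2]
finger_gap: 8.7
grip_force: 79.2
```

Request:
jog_arm:
  rows:
    - [[0.26, 0, 0.15], [0, 0, 0]]
    - [[0.26, 0, 0.15], [0, 0, 0]]
    - [[0.26, 0, 0.15], [0, 0, 0]]

```text
time: 14.65
tool_pos: [580.0, 191.0, 75.9]
tcp_rot: [180.0, -30.0, 7.8]
ft_force: [-2.4, -0.1, -4.3]
finger_gap: 8.8
grip_force: 79.2
```

```bash
python3 -c "
from h import *
print(where())
for t in [30,28,26,24,22,20,18,16,14,12]:
    c=np.cos(np.radians(t));si=np.sin(np.radians(t))
    print(t,end=' ');delta(tcp(-5.35+15.75*c,25.75*si+.65,t,1.0),JY,t)
"
```

```text
(array([ 9.22533052,  1.02934925, 13.29776831]), array([ 7.34548564e-02, -3.00120068e+01, -7.44888796e-03]))
30 shift [-0.69  0.1  -0.65] turn [-0.0005 -0.0002  0.0011]
28 shift [-0.51  0.1   2.48] turn [-0.0005 -0.0351  0.0011]
26 shift [-0.44  0.1   5.62] turn [-0.0005 -0.07    0.0011]
24 shift [-0.46  0.1   8.77] turn [-0.0005 -0.1049  0.0011]
22 shift [-0.59  0.1  11.93] turn [-0.0004 -0.1398  0.0011]
20 shift [-0.82  0.1  15.1 ] turn [-0.0004 -0.1747  0.0012]
18 shift [-1.15  0.11 18.26] turn [-0.0004 -0.2096  0.0012]
16 shift [-1.59  0.11 21.42] turn [-0.0004 -0.2446  0.0012]
14 shift [-2.13  0.11 24.57] turn [-0.0004 -0.2795  0.0012]
12 shift [-2.77  0.11 27.71] turn [-3.000e-04 -3.144e-01  1.200e-03]
```

Request:
jog_arm:
  rows:
    - [[-0.9, 0, -0.65], [0, 0, 0]]
    - [[-0.8, 0, 0.9], [0, -0.0175, 0]]
    - [[-0.7, 0, 2.5], [0, -0.035, 0]]
    - [[-0.65, 0, 4.05], [0, -0.0525, 0]]
    - [[-0.65, 0, 5.6], [0, -0.07, 0]]
    - [[-0.65, 0, 7.2], [0, -0.0875, 0]]
    - [[-0.65, 0, 8.77], [0, -0.105, 0]]
    - [[-0.65, 0, 8.77], [0, -0.105, 0]]

```text
time: 15.45
tool_pos: [584.5, 191.6, 68.3]
tcp_rot: [180.0, -24.0, 7.7]
ft_force: [0.1, -0.4, -3.5]
finger_gap: 8.5
grip_force: 78.9
```

```bash
python3 -c "
from h import *
print(where())
for t in [24,22,20,18,16,14]:
    c=np.cos(np.radians(t));si=np.sin(np.radians(t))
    print(t,end=' ');s=delta(tcp(-5.35+15.75*c,25.75*si+.65,t,1.0),JY,t)
print(s['ft_force'],s['wrist_torque'])
"
```

```text
(array([ 9.59399549,  0.99064542, 11.35700159]), array([ 5.58401069e-02, -2.39856501e+01, -6.49837846e-04]))
24 shift [-0.61  0.04 -0.03] turn [-0.0004  0.0003  0.0009]
22 shift [-0.4   0.05  3.13] turn [-0.0004 -0.0347  0.0009]
20 shift [-0.3   0.05  6.3 ] turn [-0.0004 -0.0696  0.0009]
18 shift [-0.3   0.05  9.48] turn [-0.0003 -0.1045  0.0009]
16 shift [-0.4   0.05 12.67] turn [-0.0003 -0.1394  0.0009]
14 shift [-0.61  0.05 15.86] turn [-0.0003 -0.1743  0.0009]
[ 0.09481532 -0.36610903 -3.47645658] [-0.02291992  0.44167145  0.06146009]
```

Request:
jog_arm:
  rows:
    - [[-0.3, 0, 1.55], [0, -0.0175, 0]]
    - [[-0.3, 0, 3.13], [0, -0.035, 0]]
    - [[-0.3, 0, 4.7], [0, -0.0525, 0]]
    - [[-0.3, 0, 6.3], [0, -0.07, 0]]
    - [[-0.3, 0, 7.9], [0, -0.0875, 0]]
    - [[-0.3, 0, 9.48], [0, -0.105, 0]]
    - [[-0.3, 0, 9.48], [0, -0.105, 0]]

```text
time: 16.15
tool_pos: [588.0, 192.1, 59.5]
tcp_rot: [180.0, -18.0, 7.7]
ft_force: [0.0, -0.1, -4.3]
finger_gap: 8.5
grip_force: 78.9
```

```bash
python3 -c "
from h import *
print(where())
for t in [18,16,14,12,10,8,6,4,2,1]:
    c=np.cos(np.radians(t));si=np.sin(np.radians(t))
    print(t,end=' ');s=delta(tcp(-5.35+15.75*c,25.75*si+.65,t,1.0),JY,t)
print(s['ft_force'],s['wrist_torque'])
"
```

```text
(array([9.59966417, 1.02651862, 8.59587334]), array([ 6.20826737e-02, -1.79751264e+01, -9.36900769e-04]))
18 shift [ 0.03  0.09 -0.03] turn [-0.0003  0.0004  0.001 ]
16 shift [0.26 0.09 3.15] turn [-0.0003 -0.0345  0.001 ]
14 shift [0.39 0.09 6.34] turn [-0.0003 -0.0694  0.001 ]
12 shift [0.42 0.09 9.55] turn [-0.0003 -0.1043  0.001 ]
10 shift [ 0.35  0.1  12.76] turn [-0.0002 -0.1392  0.0011]
8 shift [ 0.18  0.1  15.97] turn [-0.0002 -0.1741  0.0011]
6 shift [-0.1   0.1  19.17] turn [-2.00e-04 -2.09e-01  1.10e-03]
4 shift [-0.47  0.1  22.37] turn [-2.000e-04 -2.439e-01  1.100e-03]
2 shift [-0.95  0.1  25.56] turn [-2.000e-04 -2.788e-01  1.100e-03]
1 shift [-1.22  0.1  27.15] turn [-2.000e-04 -2.963e-01  1.100e-03]
[ 0.03936934 -0.08148377 -4.28562795] [-0.04541314  0.29822199 -0.05806047]
```

Request:
jog_arm:
  rows:
    - [[0, 0, 3.15], [0, -0.0345, 0]]
    - [[0, 0, 6.34], [0, -0.0694, 0]]
    - [[0, 0, 9.55], [0, -0.1043, 0]]
    - [[-0.1, 0, 12.76], [0, -0.139, 0]]
    - [[-0.3, 0, 15.97], [0, -0.174, 0]]
    - [[-0.5, 0, 19.17], [0, -0.209, 0]]
    - [[-0.9, 0, 22.37], [0, -0.244, 0]]
    - [[-1.1, 0, 23.9], [0, -0.261, 0]]
    - [[-1.1, 0, 23.9], [0, -0.261, 0]]

```text
time: 17.05
tool_pos: [594.1, 192.9, 36.0]
tcp_rot: [180.0, -3.0, 7.7]
ft_force: [-0.4, -0.4, -3.9]
finger_gap: 8.4
grip_force: 78.8
```

```bash
python3 -c "
from h import *
print(where())
for t in [3,2,1,0]:
    c=np.cos(np.radians(t));si=np.sin(np.radians(t))
    print(t,end=' ');s=delta(tcp(-6+15.75*c,25.75*si+.65,t,1.0),JY,t)
print(s['ft_force'],s['wrist_torque'])
a=snap('scene','s4')[0]
cv2.imwrite('pics/m4.png',cv2.resize(a[160:270,300:400],None,fx=5,fy=5,interpolation=2))
"
```

```text
(array([9.81343466, 0.97986724, 1.49535152]), array([ 0.06020813, -3.04687928, -0.00581444]))
3 shift [-0.05  0.05 -0.45] turn [ 0.     -0.0008  0.001 ]
2 shift [0.12 0.05 1.15] turn [ 0.0001 -0.0183  0.001 ]
1 shift [0.26 0.05 2.76] turn [ 0.0001 -0.0357  0.001 ]
0 shift [0.38 0.05 4.37] turn [ 0.0001 -0.0532  0.001 ]
[-0.35789842 -0.39665222 -3.92584281] [-0.00150437  0.00829324 -0.02141917]
```

View pics/m4.png

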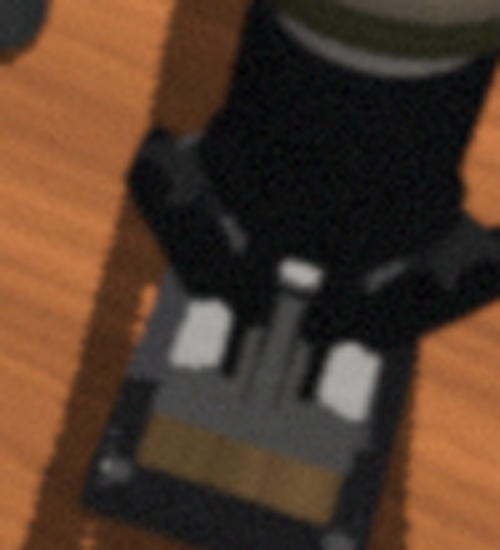

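The picture shows the plate nearly flat over the jig, rib at (285,330) between the fingers. The wooden pad edge is visible at (245,465) and the plate is in line with the jig.

Request:
jog_arm:
  rows:
    - [[0, 0, 0.5], [0, -0.01, 0]]
    - [[0, 0, 1.3], [0, -0.02, 0]]
    - [[0.1, 0, 2.3], [0, -0.03, 0]]
    - [[0.1, 0, 3.2], [0, -0.042, 0]]
    - [[0.1, 0, 4.2], [0, -0.053, 0]]
    - [[0.1, 0, 4.2], [0, -0.053, 0]]

```text
time: 17.7
tool_pos: [594.3, 192.9, 31.9]
tcp_rot: [180.0, 0.0, 7.7]
ft_force: [0.8, -0.7, -4.4]
finger_gap: 8.6
grip_force: 78.9
```

```bash
python3 -c "
from h import *
print(where());s=r.sense();print(s['ft_force'],s['wrist_torque'])"
```

```text
(array([9.28739932, 0.97742804, 0.96036175]), array([ 0.06345155,  0.02088388, -0.0061035 ]))
[ 0.76627345 -0.74913845 -4.40119045] [ 0.015578   -0.09211694  0.01868384]
```

Request:
jog_arm:
  rows:
    - [[0, 0, 0.25], [0, 0, 0]]
    - [[0, 0, 0.5], [0, 0, 0]]
    - [[0, 0, 0.5], [0, 0, 0]]

```text
time: 18.0
tool_pos: [594.0, 193.0, 31.6]
tcp_rot: [180.0, -0.0, 7.8]
ft_force: [-0.6, 0.1, -3.8]
finger_gap: 8.4
grip_force: 78.9
```

Request:
jog_arm:
  rows:
    - [[0, 0, 0.3], [0, 0, 0]]
    - [[0, 0, 0.3], [0, 0, 0]]
    - [[0, 0, 0.3], [0, 0, 0]]

```text
time: 18.3
tool_pos: [594.1, 193.0, 31.4]
tcp_rot: [180.0, -0.0, 7.7]
ft_force: [0.2, 0.5, -4.2]
finger_gap: 8.8
grip_force: 78.9
```

Request:
jog_arm:
  rows:
    - [[0, 0, 0.3], [0, 0, 0]]
    - [[0, 0, 0.3], [0, 0, 0]]
    - [[0, 0, 0.3], [0, 0, 0]]

```text
time: 18.6
tool_pos: [594.2, 193.0, 31.1]
tcp_rot: [180.0, -0.0, 7.8]
ft_force: [0.3, 0.4, -3.6]
finger_gap: 8.4
grip_force: 79.2
```

```bash
python3 -c "
from h import *
print(where());s=r.sense();print(s['ft_force'],s['wrist_torque'])"
```

```text
(array([9.18659333, 1.07593536, 0.08887624]), array([ 0.07118355, -0.02239262, -0.00233564]))
[ 0.28494655  0.3816044  -3.64275182] [ 0.00189167 -0.01001125 -0.00494763]
```

Request:
jog_arm:
  rows:
    - [[-2, 0, 0], [0, 0, 0]]
    - [[-4, 0, 0], [0, 0, 0]]
    - [[-6, 0, 0], [0, 0, 0]]
    - [[-8, 0, 0], [0, 0, 0]]
    - [[-10, 0, 0], [0, 0, 0]]
    - [[-12, 0, 0], [0, 0, 0]]
    - [[-14, 0, 0], [0, 0, 0]]
    - [[-16, 0, 0], [0, 0, 0]]
    - [[-16, 0, 0], [0, 0, 0]]

```text
time: 19.5
tool_pos: [577.9, 190.8, 31.1]
tcp_rot: [180.0, 0.0, 7.8]
ft_force: [-1.4, -0.4, -1.5]
finger_gap: 8.2
grip_force: 79.3
```

Request:
jog_arm:
  rows:
    - [[-1, 0, 0.2], [0, 0, 0]]
    - [[-2, 0, 0.2], [0, 0, 0]]
    - [[-2, 0, 0.2], [0, 0, 0]]

```text
time: 19.8
tool_pos: [576.5, 190.6, 31.1]
tcp_rot: [180.0, -0.0, 7.7]
ft_force: [0.6, 0.3, -1.9]
finger_gap: 8.7
grip_force: 79.4
```

Request:
jog_arm:
  rows:
    - [[-0.5, 0, 0], [0, 0, 0]]
    - [[-0.5, 0, 0], [0, 0, 0]]
    - [[-0.5, 0, 0], [0, 0, 0]]

```text
time: 20.1
tool_pos: [576.1, 190.5, 31.1]
tcp_rot: [-180.0, -0.0, 7.7]
ft_force: [1.9, 0.2, -0.7]
finger_gap: 8.3
grip_force: 79.4
```

Request:
jog_arm:
  rows:
    - [[-0.5, 0, 0], [0, 0, 0]]
    - [[-0.5, 0, 0], [0, 0, 0]]
    - [[-0.5, 0, 0], [0, 0, 0]]

```text
time: 20.4
tool_pos: [575.6, 190.4, 31.1]
tcp_rot: [180.0, -0.1, 7.7]
ft_force: [2.5, 0.4, 0.2]
finger_gap: 8.3
grip_force: 79.4
```

Request:
jog_arm:
  rows:
    - [[-0.5, 0, 0], [0, 0, 0]]
    - [[-0.5, 0, 0], [0, 0, 0]]
    - [[-0.5, 0, 0], [0, 0, 0]]

```text
time: 20.7
tool_pos: [575.1, 190.4, 31.1]
tcp_rot: [-180.0, -0.0, 7.7]
ft_force: [2.8, 1.2, 0.7]
finger_gap: 8.6
grip_force: 79.5
```

Request:
jog_arm:
  rows:
    - [[-0.5, 0, 0], [0, 0, 0]]
    - [[-0.5, 0, 0], [0, 0, 0]]
    - [[-0.5, 0, 0], [0, 0, 0]]

```text
time: 21.0
tool_pos: [574.7, 190.3, 31.1]
tcp_rot: [-180.0, -0.1, 7.8]
ft_force: [5.4, 1.8, 1.1]
finger_gap: 8.8
grip_force: 79.7
```

```bash
python3 -c "
from h import *
print(where());s=r.sense();print(s['ft_force'],s['wrist_torque'])"
```

```text
(array([-10.45186798,   1.05525269,   0.02151547]), array([ 0.07103733, -0.067163  ,  0.00078945]))
[5.35059553 1.77018285 1.07945843] [ 0.06344944 -0.75667901  0.00133304]
```

Request:
jog_arm:
  rows:
    - [[-0.3, 0, 0], [0, 0, 0]]
    - [[-0.6, 0, 0], [0, 0, 0]]
    - [[-0.6, 0, 0], [0, 0, 0]]

```text
time: 21.3
tool_pos: [574.6, 190.3, 31.2]
tcp_rot: [-180.0, -0.1, 7.7]
ft_force: [6.5, 1.3, -1.1]
finger_gap: 8.9
grip_force: 79.5
```

Request:
jog_arm:
  rows:
    - [[0, 0, 0], [0, 0, 0]]
    - [[0, 0, 0], [0, 0, 0]]
    - [[0, 0, 0], [0, 0, 0]]
    - [[0, 0, 0], [0, 0, 0]]
    - [[0, 0, 0], [0, 0, 0]]
    - [[0, 0, 0], [0, 0, 0]]
  grip: 40

```text
time: 21.9
tool_pos: [573.5, 190.1, 30.7]
tcp_rot: [180.0, 0.0, 7.8]
ft_force: [-0.1, -0.0, 0.2]
finger_gap: 40.2
grip_force: 0.0
```

Request:
jog_arm:
  rows:
    - [[0, 0, -3], [0, 0, 0]]
    - [[0, 0, -10], [0, 0, 0]]
    - [[0, 0, -25], [0, 0, 0]]
    - [[0, 0, -45], [0, 0, 0]]
    - [[0, 0, -70], [0, 0, 0]]
    - [[0, 0, -100], [0, 0, 0]]
    - [[0, 20, -130], [0, 0, 0]]
    - [[0, 50, -150], [0, 0, 0]]
    - [[0, 90, -150], [0, 0, 0]]
    - [[0, 130, -150], [0, 0, 0]]

```text
time: 22.9
tool_pos: [592.3, 60.5, 184.2]
tcp_rot: [180.0, -0.3, 7.8]
ft_force: [0.6, -0.5, 0.0]
finger_gap: 39.8
grip_force: 0.0
```

Request:
jog_arm:
  rows:
    - [[0, 40, 0], [0, 0, 0]]
    - [[0, 80, 0], [0, 0, 0]]
    - [[0, 120, 0], [0, 0, 0]]
    - [[0, 160, 0], [0, 0, 0]]
    - [[0, 160, 0], [0, 0, 0]]

```text
time: 23.4
tool_pos: [613.2, -102.3, 182.6]
tcp_rot: [179.9, -0.1, 7.5]
ft_force: [-0.5, -0.0, -0.1]
finger_gap: 40.1
grip_force: 0.0
```

```bash
python3 -c "
from h import *
a=snap('scene','s5')[0];b=snap('top','t5')[0]
J0=J.copy()
R=PR(JY,0);o=J0+R.apply([S+.15-10.25,0.8,0])
P=R.apply(np.array([(-25.75,-36,4),(-25.75,36,4),(85,-36,4),(85,36,4),(-15.75,-26,4),(-15.75,26,4),(15.75,-26,4),(15.75,26,4)]))+o
def cr(im,c,x,y,w,h,f):
    m=cv2.resize(im[y:y+h,x:x+w],None,fx=f,fy=f,interpolation=2)
    for p in proj(c,P): cv2.circle(m,tuple(int(k) for k in ((p-[x,y])*f+f/2)),2,(0,255,0),-1)
    return m
cv2.imwrite('pics/m5.png',np.hstack([cr(b,r.camera_params('top'),150,155,66,96,6),cr(a,r.camera_params('scene'),312,184,66,96,6)]))
"
```

```text
(no output)
```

View pics/m5.png

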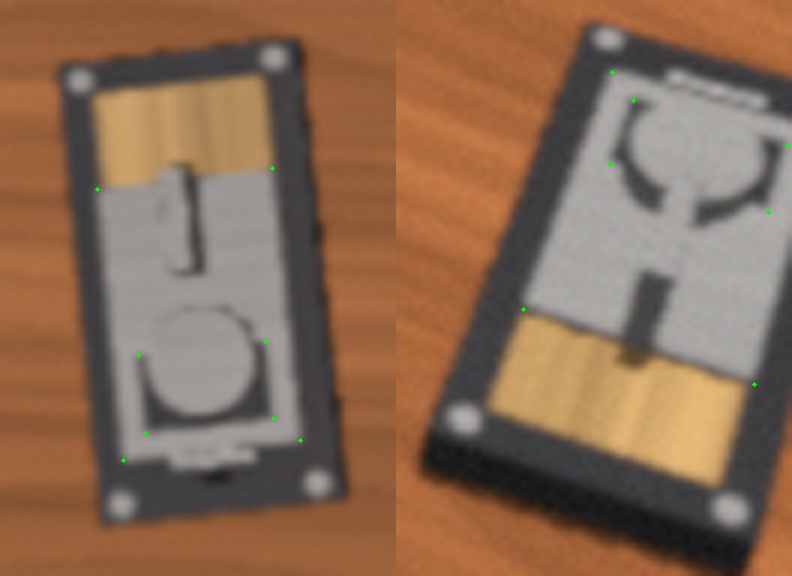

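The picture shows the plate flat. Its front edge is against the lip at (212,455), the eye is under the head at (200,360), and the corners lie on the predicted latched positions.

```bash
python3 -c "
from bench import r
print(r.hand_in())"
```

```text
the job is handed in; nothing more can be done
None
```

The latch plate is flat on the jig, slid against the lip with its eye under the stud's head, and released; the job was handed in at about 23 s on the robot's clock, with wrist-force readings at the end of each move no higher than about 8 N.

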